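# Shove the loaded parts bin over the lip into its rack bay

### The job

Put the black bin of castings away in its rack bay: pick up only the end with the steel bar and lay it on the yellow lip while the other end still rests on the bench, then, since the blue beam bars the gripper's way, let go and push the bin from behind, over the lip and right back against the stop. It must finish flat on the bay's deck, wholly behind the lip and touching or nearly touching the stop; do not carry the bin or raise its back end high, and leave the can, the hub and the carton alone.

Things in the scene. Friction and masses are not known exactly. Their poses are not given: they have to be found in the camera images.
- bay: Rack bay, fixed. Origin on the bench (z = 0), midway across, under the outer face of the yellow lip; x is level and is the way in, y across, z up. Along x: lip 0 to 12 mm, 24 mm high, square-edged; metal deck 12 to 206 mm, 14 mm high; then a stop 44 mm high. Side guides 44 mm high from x = 12 mm on, inner faces at y = -73 and +73 mm.
- bay_beam (a point): Middle of the underside of the bay's blue cross beam: bay x = 125 mm, 160 mm above the bench. The beam is 20 mm thick along x, 30 mm high, on two posts (24 x 12 mm) at y = -86 and +86 mm. The bin with its bar goes under it; a gripper holding the bar does not.
- bay_lip (a point): Middle of the outer top edge of the yellow lip, 24 mm above the bench; axes as the bay's.
- bay_stop (a point): Middle of the foot of the stop's face, at deck height (bay x = 206 mm, z = 14 mm); axes as the bay's.
- bin_bar (a point): Middle of the steel bar at the bin's leading end: round, 10 mm in diameter, lying across (along the bin's y), 92 mm free between its supports, centre 78 mm above the bin's underside, 28 mm above the rim, 5 mm behind the leading outer face. The bin swings about it in a light grip (20 N). Axes as the bin's: x towards the leading end, z up.
- bin_center (a point): Centre of the open black bin, 25 mm above its underside. 180 mm long (x, bar end at +x), 130 mm across (y), 50 mm to the rim, 6 mm walls. The castings are fixed in it, at most 42 mm above its underside and over 40 mm from the leading end; 0.6 to 0.95 kg in all, balanced near the middle. It starts on the bench before the lip, bar end towards the bay, out of line and turned.
- bin_lead (a point): Middle of the bottom edge of the bin's leading end face; axes as the bin's.
- bin_tail (a point): Middle of the bottom edge of the bin's back end face (180 mm behind bin_lead); axes as the bin's. The back wall is plain, 50 mm high. Pushed here while its front is up on the lip, the bin can be held tilted by friction against the fingers, and its bar then meets the beam: once its middle is past the lip, ease off and it rocks down onto the deck by itself (its back edge rises to about 35 mm); then push on, above the lip.
- can: Bystander: upright blue can, 60 mm in diameter, 130 mm high; origin at the centre of its underside.
- hub: Bystander: steel wheel hub lying flat, 100 mm in diameter, 34 mm high; origin at the centre of its underside.
- carton: Bystander: closed cardboard carton, 70 x 90 x 60 mm; origin at the centre of its underside.
Things that resemble listed ones, but are neither listed nor needed, are in the scene too. Of the things that look like the part that bears bin_bar, take the one that is farthest to the robot's right at the start.

How it is judged (in metres and radians):
On the way:
1. the bin's leading edge is beyond the lip's outer face and above its top, while the back edge still rests on the bench (x of bin_lead in the frame of bay above 0.008 m and height (world z) of bin_lead above 0.022 m and height (world z) of bin_tail below 0.012 m and y of bin_lead in the frame of bay between -0.04 and 0.04 m), for 0.2 s.
At the end, for the whole second after the job is handed in: The bin lies flat on the bay's deck (both end edges within 4 mm of deck height, tilt under 0.04 rad), wholly behind the lip, between the guides, its leading face within 7 mm of the stop and square to the bay within 0.12 rad (x of bin_lead in the frame of bay above 0.199 m and x of bin_tail in the frame of bay above 0.014 m and y of bin_lead in the frame of bay between -0.02 and 0.02 m and height (world z) of each of bin_lead, bin_tail below 0.018 m and angle between bin_center's own z axis and vertical below 0.04 rad and angle between the x axis of bin_center and the x axis of bay, either way round below 0.12 rad); the robot touches nothing.
It fails at once if the bin's back edge is raised more than 60 mm above the bench (the bin is carried) (height (world z) of bin_tail above 0.06 m).
It fails at once if the bin is tipped by more than 35 degrees (angle between bin_center's own z axis and vertical above 0.61 rad).
It fails at once if the can, the hub or the carton is moved by more than 25 mm (distance of any of can, hub, carton from where it was at the start of the episode above 0.025 m).
It also fails if it takes over 56 s, if anything falls off the work surface, if the arm or the gripper's body presses on something with over 40 N, if the wrist force passes 120 N, or if a joint passes its speed limit or range.

### The arm

A 6-joint arm with a two-finger parallel gripper is mounted at the origin on the work surface. World frame = base frame: x ahead of the robot, y to its left, z up, the work surface at z = 0. Lengths are in mm, angles in rad, forces in N, time in s.
With the tool pointing down it reaches from about 250 to 800 mm from the base axis. Payload 3.9 kg.
Tool frame: the origin (TCP) lies where the fingers leave the gripper's body, on its centre line; the fingertips stand 73 mm ahead of it and the grasp point (between the pads) lies 54 mm ahead of it; z points along the fingers, y is the line along which they close (so a half turn about z gives the same grasp; the last joint's range is limited). The gripper opens to 85 mm and grips with 20 to 120 N. Pads are 22 mm wide; open, the fingers measure 114 mm over their backs; the gripper's body (76 mm by 85 mm) begins 54 mm behind the grasp point. The pads swing forward as they close: fully open they stand 13 mm farther back than shut.
Start: joints at [1.183, 0.26, -0.138, 1.173, 0, 1.571], TCP at [198.525, 486.008, 303.904] pointing down, gripper open.
Joint ranges: [-2.78, 2.78], [-0.83, 1.72], [-1.28, 1.37], [-1.9, 2.12], [-1.57, 1.48], [-3.14, 3.14]. Speed limits (rad/s): [2.57, 2.57, 3.14, 3.14, 3.14, 3.14].

### API

Orientations are given as a unit quaternion [w, x, y, z].
In Python, from bench import r, imaging gives the robot as it stands.
- The arm moves only by the shell command python3 -m pendant 'ROWS'. ROWS is JSON, a list of rows, each an object with "xyz": the shift along the tool's x, y, z in units of 0.1 m (1.0 is 0.1 m), a list of three; "rotation": the turn, a rotation vector about the tool's x, y, z in units of 45 degrees (1.0 is 45 degrees), a list of three; "hand": the opening, from -1 (shut) to 1 (fully open). In form: [{"xyz": [tx, ty, tz], "rotation": [wx, wy, wz], "hand": hand}, ...]. A call has 1 to 8 rows; each row shifts and turns the commanded pose from where the row before left it, along the tool's axes as they then stand; what a row does not reach is not made up. A row lasts 1/10 s, in which the tool goes at most 50 mm and 8.59 degrees, less where a joint would pass 70% of its speed; a pose out of reach is approached as far as the arm can. A call with a number of a shift or a turn outside -1 to 1 is refused whole. A call with a gripper value outside its range is refused whole. The fingers move at their own pace and stop on an object; the grip force is fixed at half the most. Time passes only in rows, so rows that do not move let the fingers close. It gives the time, the measured TCP pose, the force, the opening and the grip force at its end, in the units of the state.
- r.get_state(): the state, without advancing time (a new reading comes with each control period).
- imaging.read_camera(name): name is "scene" or "top"; returns a dict with "image" (400x640x3 uint8, blue, green, red), "range_z" (400x640 float32, mm along the optical axis (not along the pixel's ray), 0 where there is no reading), "fx", "fy", "cx", "cy" (pixels), "R" (3x3) and "t" (3): a world point X has camera coordinates R X + t. Camera axes: x right, y down, z forward; pixel columns grow to the right and rows downward; lengths in mm; the calibration is good to about 2 mm. A picture is of the moment at which its call begins.
- r.hand_in(): hands the job in; it is judged then, once.
The state is a dict: "time_s": time; "q": joint angles; "dq": joint speeds; "joint_efforts": joint torques, N m; "eef_pos": TCP position; "ee_rot": TCP orientation; "contact_force": force on the tool from outside, world axes, zero at the start; "ft_torque": the same for the moment, N m; "finger_gap": finger opening in mm; "gripper_force": force on a finger pad.
Only numpy, scipy, OpenCV 4.12 (cv2) and the standard library are available. Lean on these libraries where they do the work, as an engineer would, in place of code of your own. Each camera call takes 0.05 s, during which the arm holds its last target. There are 200 camera calls.

## Working session

There is one attempt and no reset: what is moved stays moved. The work goes in short steps, Python scripts to look and compute and a shell command to move; the robot and the scene stay as the last step left them, time stands still between calls to the robot, and variables do not carry over. Pictures are saved under pics/ and viewed, at most 12 in all, crops included, and the job is handed in when it is done.

```bash
mkdir -p pics; ls; python3 - <<'E'
from bench import r, imaging
import cv2,pickle
for n in("scene","top"):
    d=imaging.read_camera(n);pickle.dump(d,open(f"{n}0.pkl","wb"));cv2.imwrite(f"pics/{n}0.png",d["image"])
    print(n,d["R"],d["t"],d["fx"],d["cx"],d["cy"])
s=r.get_state();print(s["time_s"],s["eef_pos"],s["ee_rot"],s["finger_gap"])
E
```

```text
pics
scene [[ 0.34028905  0.94031171  0.00415306]
 [ 0.72398945 -0.25918082 -0.63926879]
 [-0.60003553  0.22054293 -0.76897215]] [-105.570915   -330.84645191 1672.51219183] 520.8843032190008 316.49279687726056 196.59592672386725
top [[-0.01019926 -0.9996445  -0.02463447]
 [-0.99135641  0.01333106 -0.13051723]
 [ 0.13079924  0.02309036 -0.99113995]] [ -58.59799958  516.13138898 1031.70240828] 420.0744045079776 317.8399521147217 197.6637599592439
0.1 [198.32848948 485.57543772 303.13682685] [-1.89602624e-04  1.92673766e-01  9.81262464e-01 -8.72766553e-04] 85.5188552259921
```

View pics/scene0.png

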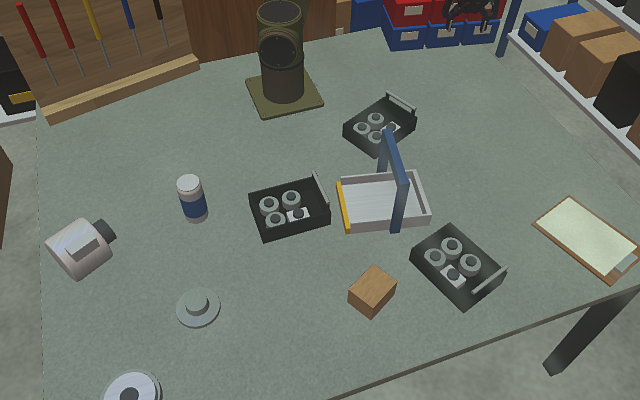

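View pics/top0.png

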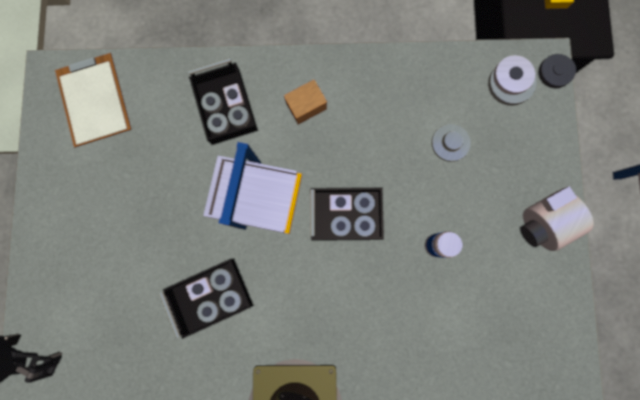

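Scene: of the three bar-bearing bins, the one farthest to the robot's right is at top-image (347,213), its bar at the left (313,213). The lip is at (295,203), the bay lies to its left, and the can is at (447,244). Next I measure bin and bay.

```bash
cat > h.py <<'E'
import numpy as np,cv2
from bench import r, imaging
def cloud(d):
    Z=d["range_z"];v,u=np.mgrid[:400,:640]
    P=np.stack([(u-d["cx"])/d["fx"]*Z,(v-d["cy"])/d["fy"]*Z,Z],-1)
    X=(P-d["t"])@d["R"]   # R^T(P-t)
    X[Z==0]=np.nan
    return X
def at(d,u,v,z):  # pixel ray at world height z
    ray=d["R"].T@np.array([(u-d["cx"])/d["fx"],(v-d["cy"])/d["fy"],1]);c=-d["R"].T@d["t"]
    return c+ray*(z-c[2])/ray[2]
def pix(d,X):
    p=d["R"]@np.asarray(X,float)+d["t"];return d["fx"]*p[0]/p[2]+d["cx"],d["fy"]*p[1]/p[2]+d["cy"]
E
python3 - <<'E'
from h import *
import pickle
t=pickle.load(open("top0.pkl","rb"));s=pickle.load(open("scene0.pkl","rb"))
for n,d in(("top",t),("scene",s)):
    X=cloud(d);im=d["image"].astype(int);b,g,rr=im[...,0],im[...,1],im[...,2]
    near=np.linalg.norm(X[...,:2]-at(t,320,205,30)[:2],axis=-1)<330
    y=near&(rr>150)&(b<100)&(g>90)
    print(n,"yellow n",y.sum(),np.nanmean(X[y],0),cv2.minAreaRect(X[y][:,:2].astype(np.float32)))
    bl=near&(b>rr+40)&(X[...,2]>170)
    print(" beam top",bl.sum(),np.nanmean(X[bl],0),cv2.minAreaRect(X[bl][:,:2].astype(np.float32)))
    c=at(t,347,213,40)
    k=(np.linalg.norm(X[...,:2]-c[:2],axis=-1)<130)&(X[...,2]>44)&(X[...,2]<56)&(im.max(-1)<90)
    print(" rim",k.sum(),np.nanmean(X[k],0),cv2.minAreaRect(X[k][:,:2].astype(np.float32)))
    k=(np.linalg.norm(X[...,:2]-c[:2],axis=-1)<150)&(X[...,2]>72)&(X[...,2]<90)
    print(" bar",k.sum(),np.nanmean(X[k],0),cv2.minAreaRect(X[k][:,:2].astype(np.float32)))
for u,v,z in((447,244,130),(452,142,34),(305,102,60)): print(at(t,u,v,z))
cv2.imwrite("pics/c1.png",cv2.resize(t["image"][130:260,190:400],None,fx=3.8,fy=3.8,interpolation=cv2.INTER_CUBIC))
cv2.imwrite("pics/c2.png",cv2.resize(s["image"][110:260,235:445],None,fx=3.8,fy=3.8,interpolation=cv2.INTER_CUBIC))
E
```

```text
top yellow n 1133 [702.38114429 -26.28423972  50.06692616] ((622.06103515625, -32.42845153808594), (102.23543548583984, 391.2006530761719), 88.94285583496094)
 beam top 911 [528.67155025 116.13759083 188.58478538] ((530.44775390625, 116.74353790283203), (23.694259643554688, 183.3237762451172), 77.73553466796875)
 rim 501 [ 465.85296091 -159.52727759   49.78492388] ((473.9488830566406, -136.34695434570312), (177.69537353515625, 129.2308349609375), 89.71025848388672)
 bar 188 [474.48945547 -50.21236027  82.0111703 ] ((474.88482666015625, -50.18622589111328), (7.557651996612549, 111.67263793945312), 89.53469848632812)
scene yellow n 1001 [715.26388277 -27.06441879  53.68192268] ((613.2368774414062, -30.769317626953125), (107.16459655761719, 413.6618957519531), 89.05194091796875)
 beam top 446 [534.2250975  116.9457755  191.12562919] ((530.3307495117188, 117.62284851074219), (22.65963363647461, 186.33493041992188), 77.73556518554688)
 rim 679 [ 479.24940268 -140.73487058   49.5178898 ] ((474.393310546875, -135.4709930419922), (179.415283203125, 135.90264892578125), 89.83479309082031)
 bar 148 [477.73534874 -50.96561187  82.18668388] ((475.2191162109375, -50.22050476074219), (113.19771575927734, 11.147578239440918), 0.3042427599430084)
[ 393.45107095 -356.83032279  130.        ]
[ 654.22375655 -409.29916232   34.        ]
[758.19304366 -35.09786323  60.        ]
```

View pics/c1.png

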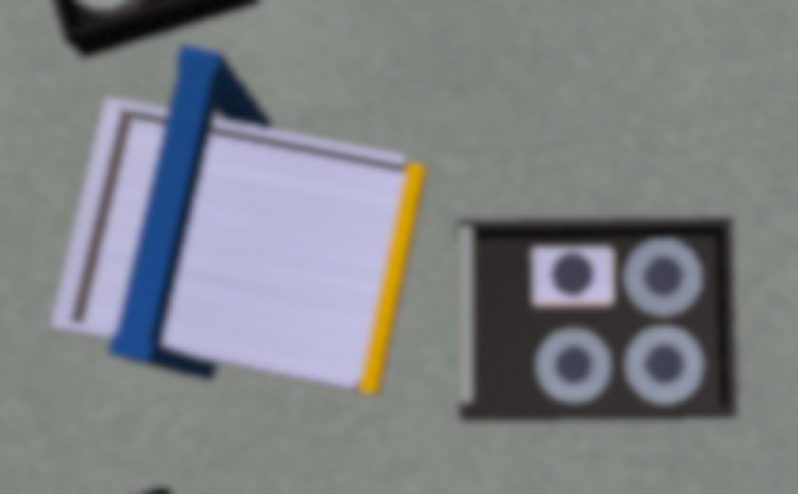

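View pics/c2.png

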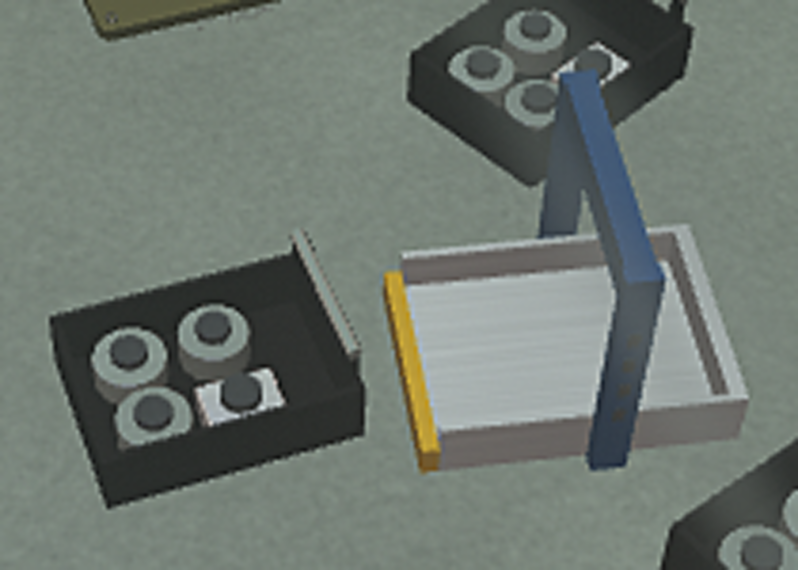

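Crop 1 shows the lip's outer top edge from (425,165) to (379,393) and the bar at x≈466. Crop 2 agrees: the bin is about 12° out of line with the bay. Next I fit the bay frame and work out the first move.

```bash
cat >> h.py <<'E'
from scipy.spatial.transform import Rotation as Ro
def plan(xyz,yaw,tip=None):
    """TCP target (mm), tool down, tool y at yaw deg: prints rotation, then shift in the turned tool axes"""
    s=r.get_state();w,x,y,z=s["ee_rot"];R0=Ro.from_quat([x,y,z,w])
    a=np.radians(yaw);ty=np.array([np.cos(a),np.sin(a),0]);tz=np.array([0,0,-1.]);T=np.stack([np.cross(ty,tz),ty,tz],1)
    print("t",round(s["time_s"],2),"at",np.round(s["eef_pos"],1),"rot",np.round((R0.inv()*Ro.from_matrix(T)).as_rotvec()/(np.pi/4),3),
     "shift",np.round(T.T@(np.array(xyz)-s["eef_pos"])/100,3),"F",np.round(s["contact_force"],1))
E
python3 - <<'E'
from h import *
import pickle
t=pickle.load(open("top0.pkl","rb"));s=pickle.load(open("scene0.pkl","rb"))
A=at(t,190+425/3.8,130+165/3.8,24);B=at(t,190+379/3.8,130+393/3.8,24)
print("top lip",A,B,(A+B)/2,np.degrees(np.arctan2(*(B-A)[1::-1])))
A=at(s,235+388/3.8,110+274/3.8,24);B=at(s,235+424/3.8,110+458/3.8,24)
print("scene lip",A,B,(A+B)/2,np.degrees(np.arctan2(*(B-A)[1::-1])))
plan([475,-50.5,78+54+90],90)
E
```

```text
top lip [580.21119546 -23.86142834  24.        ] [426.2293069    7.63762182  24.        ] [503.22025118  -8.11190326  24.        ] 168.43888533834195
scene lip [429.93244192  15.47448723  24.        ] [587.43548715 -20.75090347  24.        ] [508.68396453  -2.63820812  24.        ] -12.952657513805807
t 0.1 at [198.3 485.6 303.1] rot [-0.002 -0.    -0.494] shift [-2.767 -5.361  0.811] F [ 0.8 -0.4 -0.8]
```

```bash
python3 -m pendant '[{"xyz":[0,0,0],"rotation":[0,0,-0.125],"hand":1},{"xyz":[0,0,0],"rotation":[0,0,-0.125],"hand":1},{"xyz":[0,0,0],"rotation":[0,0,-0.125],"hand":1},{"xyz":[0,0,0],"rotation":[0,0,-0.12],"hand":1},{"xyz":[-0.2,-0.38,0],"rotation":[0,0,0],"hand":1},{"xyz":[-0.2,-0.38,0],"rotation":[0,0,0],"hand":1},{"xyz":[-0.2,-0.38,0],"rotation":[0,0,0],"hand":1},{"xyz":[-0.2,-0.38,0],"rotation":[0,0,0],"hand":1}]'
python3 -m pendant '[{"xyz":[-0.2,-0.38,0],"rotation":[0,0,0],"hand":1},{"xyz":[-0.2,-0.38,0],"rotation":[0,0,0],"hand":1},{"xyz":[-0.2,-0.38,0],"rotation":[0,0,0],"hand":1},{"xyz":[-0.2,-0.38,0],"rotation":[0,0,0],"hand":1},{"xyz":[-0.2,-0.38,0],"rotation":[0,0,0],"hand":1},{"xyz":[-0.2,-0.38,0],"rotation":[0,0,0],"hand":1},{"xyz":[-0.2,-0.38,0],"rotation":[0,0,0],"hand":1},{"xyz":[0,0,0],"rotation":[0,0,0],"hand":1}]'
python3 -c "
from h import *
plan([475,-50.5,78+54+90],90)"
```

```text
time_s: 0.9
eef_pos: [278.9, 332.5, 303.5]
ee_rot: [-0.0, -0.001, 1.0, -0.0]
contact_force: [1.4, 0.6, 0.2]
finger_gap: 85.2
gripper_force: 0.0
time_s: 1.7
eef_pos: [420.8, 64.5, 303.6]
ee_rot: [0.0, 0.003, 1.0, -0.001]
contact_force: [-0.3, 0.6, 0.1]
finger_gap: 85.2
gripper_force: 0.0
t 1.7 at [420.8  64.5 303.6] rot [-0.002  0.001 -0.008] shift [-0.542 -1.15   0.816] F [-0.3  0.6  0.1]
```

```bash
python3 -m pendant '[{"xyz":[-0.18,-0.38,0.2],"rotation":[0,0,0],"hand":1},{"xyz":[-0.18,-0.38,0.2],"rotation":[0,0,0],"hand":1},{"xyz":[-0.18,-0.39,0.2],"rotation":[0,0,0],"hand":1},{"xyz":[0,0,0.3],"rotation":[0,0,0],"hand":1},{"xyz":[0,0,0.3],"rotation":[0,0,0],"hand":1},{"xyz":[0,0,0.3],"rotation":[0,0,0],"hand":1},{"xyz":[0,0,0.2],"rotation":[0,0,0],"hand":1},{"xyz":[0,0,0],"rotation":[0,0,0],"hand":1}]'
python3 - <<'E'
from h import *
plan([475,-50.5,132],90)
d=imaging.read_camera("scene");cv2.imwrite("pics/s1.png",cv2.resize(d["image"][110:260,235:445],None,fx=3.8,fy=3.8,interpolation=cv2.INTER_CUBIC))
E
```

```text
time_s: 2.5
eef_pos: [470.2, -45.8, 131.1]
ee_rot: [-0.004, -0.001, 1.0, 0.0]
contact_force: [-0.3, 0.2, 0.5]
finger_gap: 85.4
gripper_force: 0.0
t 2.5 at [470.2 -45.8 131.1] rot [ 0.001 -0.009  0.002] shift [-0.048 -0.047 -0.009] F [-0.3  0.2  0.5]
```

View pics/s1.png

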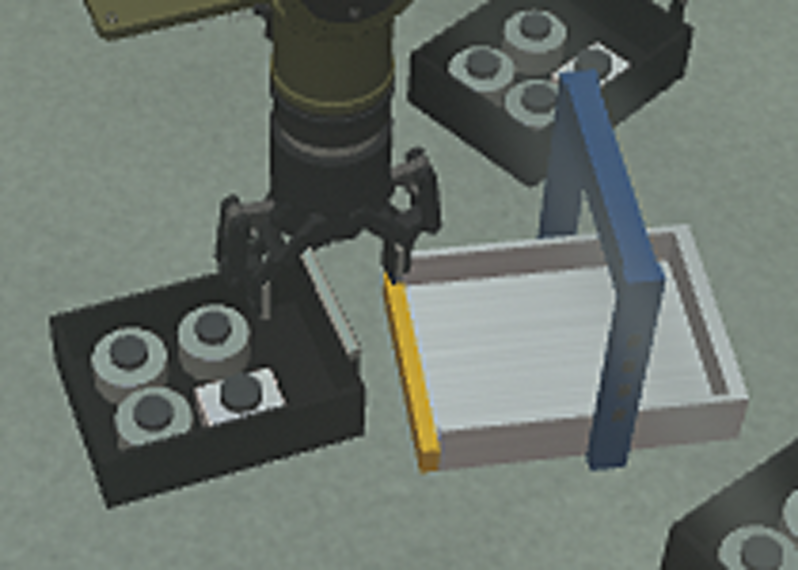

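The fingers straddle the bar: (265,300) is on the bin side, (400,265) on the lip side. I'll nudge to centre on it and close.

```bash
python3 -m pendant '[{"xyz":[-0.05,-0.05,0],"rotation":[0,0,0],"hand":1},{"xyz":[0,0,0],"rotation":[0,0,0],"hand":-0.4},{"xyz":[0,0,0],"rotation":[0,0,0],"hand":-1},{"xyz":[0,0,0],"rotation":[0,0,0],"hand":-1},{"xyz":[0,0,0],"rotation":[0,0,0],"hand":-1},{"xyz":[0,0,0],"rotation":[0,0,0],"hand":-1},{"xyz":[0,0,0],"rotation":[0,0,0],"hand":-1},{"xyz":[0,0,0],"rotation":[0,0,0],"hand":-1}]'
```

```text
time_s: 3.35
eef_pos: [478.1, -51.3, 134.3]
ee_rot: [0.0, -0.001, 1.0, 0.001]
contact_force: [-0.2, 2.0, 4.8]
finger_gap: 7.8
gripper_force: 58.6
```

```bash
python3 -m pendant '[{"xyz":[0,0,-0.06],"rotation":[0,0,0],"hand":-1},{"xyz":[0,0,-0.06],"rotation":[0,0,0],"hand":-1},{"xyz":[0,0,-0.06],"rotation":[0,0,0],"hand":-1},{"xyz":[0,0,-0.06],"rotation":[0,0,0],"hand":-1},{"xyz":[0,0,-0.06],"rotation":[0,0,0],"hand":-1},{"xyz":[0,0,-0.06],"rotation":[0,0,0],"hand":-1},{"xyz":[0,0,-0.06],"rotation":[0,0,0],"hand":-1},{"xyz":[0,0,0],"rotation":[0,0,0],"hand":-1}]'
python3 - <<'E'
from h import *
a=np.radians(77.8);o=np.array([504.5,-5.5]);ex=np.array([np.cos(a),np.sin(a)])
g=o+ex*20
plan([*g,178],77.8)
d=imaging.read_camera("scene");cv2.imwrite("pics/s2.png",cv2.resize(d["image"][110:260,235:445],None,fx=3.8,fy=3.8,interpolation=cv2.INTER_CUBIC))
E
```

```text
time_s: 4.15
eef_pos: [478.6, -51.5, 176.9]
ee_rot: [0.001, -0.0, 1.0, 0.0]
contact_force: [0.3, 1.7, -3.9]
finger_gap: 7.9
gripper_force: 58.6
t 4.15 at [478.6 -51.5 176.9] rot [0.001 0.002 0.272] shift [-0.156  0.705 -0.011] F [ 0.3  1.7 -3.9]
```

View pics/s2.png

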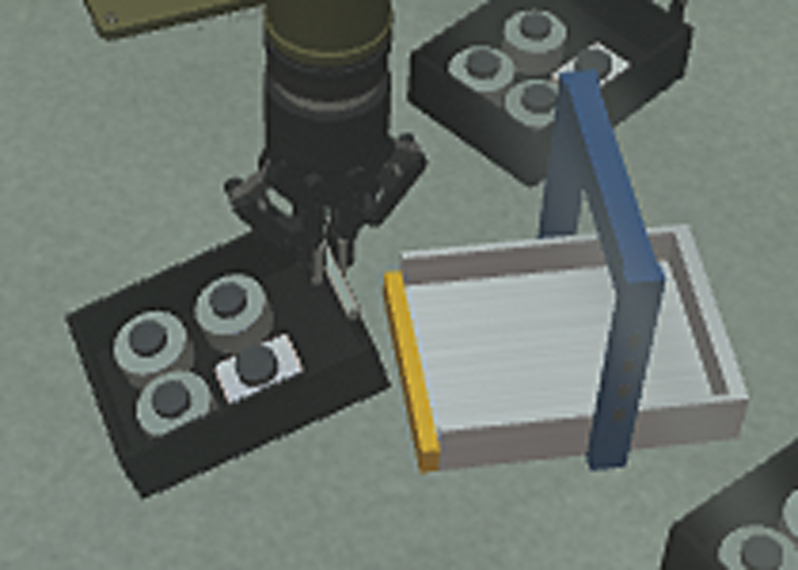

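```bash
python3 -m pendant '[{"xyz":[0,0,0],"rotation":[0,0,0.045],"hand":-1},{"xyz":[0,0,0],"rotation":[0,0,0.045],"hand":-1},{"xyz":[0,0,0],"rotation":[0,0,0.045],"hand":-1},{"xyz":[0,0,0],"rotation":[0,0,0.045],"hand":-1},{"xyz":[0,0,0],"rotation":[0,0,0.045],"hand":-1},{"xyz":[0,0,0],"rotation":[0,0,0.045],"hand":-1},{"xyz":[-0.02,0.07,0],"rotation":[0,0,0],"hand":-1},{"xyz":[-0.02,0.07,0],"rotation":[0,0,0],"hand":-1}]'
python3 -m pendant '[{"xyz":[-0.02,0.07,0],"rotation":[0,0,0],"hand":-1},{"xyz":[-0.02,0.07,0],"rotation":[0,0,0],"hand":-1},{"xyz":[-0.02,0.07,0],"rotation":[0,0,0],"hand":-1},{"xyz":[-0.02,0.07,0],"rotation":[0,0,0],"hand":-1},{"xyz":[-0.02,0.07,0],"rotation":[0,0,0],"hand":-1},{"xyz":[-0.02,0.07,0],"rotation":[0,0,0],"hand":-1},{"xyz":[-0.02,0.08,0],"rotation":[0,0,0],"hand":-1},{"xyz":[-0.02,0.08,0],"rotation":[0,0,0],"hand":-1}]'
cat >> h.py <<'E'
def bay(p):
    a=np.radians(77.8);q=np.array(p[:2])-[504.5,-5.5]
    return np.round([q@[np.cos(a),np.sin(a)],q@[-np.sin(a),np.cos(a)]],1)
def tobay(bx,by,z):
    a=np.radians(77.8)
    return [504.5+bx*np.cos(a)-by*np.sin(a),-5.5+bx*np.sin(a)+by*np.cos(a),z]
E
python3 - <<'E'
from h import *
plan(tobay(25,-4,150),77.8)
for n in("top","scene"):
    d=imaging.read_camera(n);X=cloud(d);im=d["image"]
    k=(np.linalg.norm(X[...,:2]-np.array(tobay(-80,0,0))[:2],axis=-1)<170)&(im.max(-1)<75)&(X[...,2]>30)&(X[...,2]<95)
    rr=cv2.minAreaRect(X[k][:,:2].astype(np.float32));print(n,rr,bay(rr[0]))
    cv2.imwrite(f"pics/{n}3.png",d["image"])
a=cv2.imread("pics/top3.png")[130:260,190:400];b=cv2.imread("pics/scene3.png")[110:240,235:445]
cv2.imwrite("pics/m3.png",cv2.resize(np.vstack([a,b]),None,fx=2.3,fy=2.3,interpolation=cv2.INTER_CUBIC))
E
```

```text
time_s: 5.0
eef_pos: [484.7, -38.5, 175.7]
ee_rot: [-0.0, 0.105, 0.994, -0.0]
contact_force: [-0.8, -1.0, -5.5]
finger_gap: 7.6
gripper_force: 58.5
time_s: 5.8
eef_pos: [513.0, 15.1, 175.9]
ee_rot: [-0.0, 0.105, 0.994, 0.0]
contact_force: [0.3, 0.1, -5.5]
finger_gap: 7.8
gripper_force: 58.5
t 5.8 at [513.   15.1 175.9] rot [ 0.    -0.     0.002] shift [-0.001  0.031  0.259] F [ 0.3  0.1 -5.5]
top ((492.0060119628906, -61.53746032714844), (165.81570434570312, 128.19131469726562), 77.75613403320312) [-57.4   0.4]
scene ((495.0391540527344, -42.343711853027344), (203.64756774902344, 142.5654754638672), 78.39640045166016) [-38.    1.5]
```

View pics/m3.png

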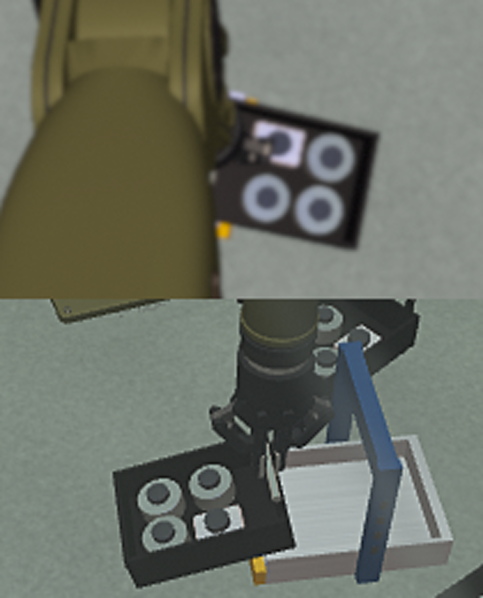

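The bin is aligned with the bay: yaw 77.8° and centreline within 2 mm, front over the lip, back on the bench. I'll lower it onto the lip, release and rise.

```bash
python3 -m pendant '[{"xyz":[0,0.02,0.03],"rotation":[0,0,0],"hand":-1},{"xyz":[0,0,0.03],"rotation":[0,0,0],"hand":-1},{"xyz":[0,0,0.03],"rotation":[0,0,0],"hand":-1},{"xyz":[0,0,0.02],"rotation":[0,0,0],"hand":-1},{"xyz":[0,0,0],"rotation":[0,0,0],"hand":-1},{"xyz":[0,0,0],"rotation":[0,0,0],"hand":-1},{"xyz":[0,0,0],"rotation":[0,0,0],"hand":-1},{"xyz":[0,0,0],"rotation":[0,0,0],"hand":-1}]'
python3 -m pendant '[{"xyz":[0,0,0],"rotation":[0,0,0],"hand":-0.3},{"xyz":[0,0,0],"rotation":[0,0,0],"hand":0},{"xyz":[0,0,0],"rotation":[0,0,0],"hand":0},{"xyz":[0,0,-0.2],"rotation":[0,0,0],"hand":0},{"xyz":[0,0,-0.3],"rotation":[0,0,0],"hand":0},{"xyz":[0,0,-0.3],"rotation":[0,0,0],"hand":0},{"xyz":[0,0,-0.3],"rotation":[0,0,0],"hand":0},{"xyz":[0,0,0],"rotation":[0,0,0],"hand":0}]'
python3 - <<'E'
from h import *
plan(tobay(-230,0,250),-12.2)
E
```

```text
time_s: 6.7
eef_pos: [513.2, 16.3, 165.0]
ee_rot: [0.0, 0.105, 0.994, -0.0]
contact_force: [0.8, 2.2, -1.8]
finger_gap: 7.8
gripper_force: 58.9
time_s: 7.5
eef_pos: [515.3, 16.3, 279.2]
ee_rot: [0.004, 0.105, 0.994, 0.0]
contact_force: [0.4, 0.1, 0.4]
finger_gap: 42.5
gripper_force: 0.0
t 7.5 at [515.3  16.3 279.2] rot [0.009 0.006 2.002] shift [-2.536 -0.06   0.292] F [0.4 0.1 0.4]
```

```bash
python3 -m pendant '[{"xyz":[0,-0.28,0],"rotation":[0,0,0],"hand":0},{"xyz":[0,-0.28,0],"rotation":[0,0,0],"hand":0},{"xyz":[0,-0.28,0],"rotation":[0,0,0],"hand":0},{"xyz":[0,-0.28,0],"rotation":[0,0,0],"hand":0},{"xyz":[0,-0.28,0],"rotation":[0,0,0],"hand":0},{"xyz":[0,-0.28,0],"rotation":[0,0,0],"hand":0},{"xyz":[0,-0.28,0],"rotation":[0,0,0],"hand":0},{"xyz":[0,-0.28,0],"rotation":[0,0,0],"hand":0}]'
python3 -m pendant '[{"xyz":[0,0,0],"rotation":[0,0,0.18],"hand":0},{"xyz":[0,0,0],"rotation":[0,0,0.18],"hand":0},{"xyz":[0,0,0],"rotation":[0,0,0.18],"hand":0},{"xyz":[0,0,0],"rotation":[0,0,0.18],"hand":0},{"xyz":[0,0,0],"rotation":[0,0,0.18],"hand":0},{"xyz":[0,0,0],"rotation":[0,0,0.18],"hand":0},{"xyz":[0,0,0],"rotation":[0,0,0.18],"hand":0},{"xyz":[0,0,0],"rotation":[0,0,0.18],"hand":0}]'
python3 -m pendant '[{"xyz":[0,0,0],"rotation":[0,0,0.18],"hand":0},{"xyz":[0,0,0],"rotation":[0,0,0.18],"hand":0},{"xyz":[0,0,0],"rotation":[0,0,0.18],"hand":0},{"xyz":[0,0,0],"rotation":[0,0,0],"hand":0}]'
python3 - <<'E'
from h import *
plan(tobay(-185,0,73+12),-12.2)
d=imaging.read_camera("top");X=cloud(d);im=d["image"]
s=r.get_state();print(np.round(s["q"],2),bay(s["eef_pos"]))
k=(np.linalg.norm(X[...,:2]-np.array(tobay(-50,0,0))[:2],axis=-1)<160)&(im.max(-1)<75)&(X[...,2]>30)&(X[...,2]<100)
rr=cv2.minAreaRect(X[k][:,:2].astype(np.float32));print(rr,bay(rr[0]))
for h in(50,55): print(h,[bay(at(d,u,v,h)) for u,v in()])
cv2.imwrite("pics/t4.png",cv2.resize(im[130:260,190:400],None,fx=3.8,fy=3.8,interpolation=cv2.INTER_CUBIC))
E
```

```text
time_s: 8.3
eef_pos: [465.3, -203.6, 274.1]
ee_rot: [-0.001, 0.105, 0.994, -0.0]
contact_force: [0.5, 0.6, 0.1]
finger_gap: 42.4
gripper_force: 0.0
time_s: 9.1
eef_pos: [465.6, -202.5, 274.0]
ee_rot: [-0.001, 0.624, 0.781, -0.0]
contact_force: [-0.6, 0.5, -0.3]
finger_gap: 42.5
gripper_force: 0.0
time_s: 9.5
eef_pos: [465.7, -202.5, 274.1]
ee_rot: [-0.001, 0.773, 0.635, -0.0]
contact_force: [0.3, -0.4, -0.5]
finger_gap: 42.8
gripper_force: 0.0
t 9.5 at [ 465.7 -202.5  274.1] rot [-0.002  0.     0.023] shift [ 0.158 -0.037  1.891] F [ 0.3 -0.4 -0.5]
[-0.41  0.25 -0.24  1.09 -0.    1.35] [-200.8   -3.7]
((492.3061828613281, -60.83360290527344), (172.6548309326172, 127.98681640625), 78.03919219970703) [-56.7   0.2]
50 []
55 []
```

View pics/t4.png

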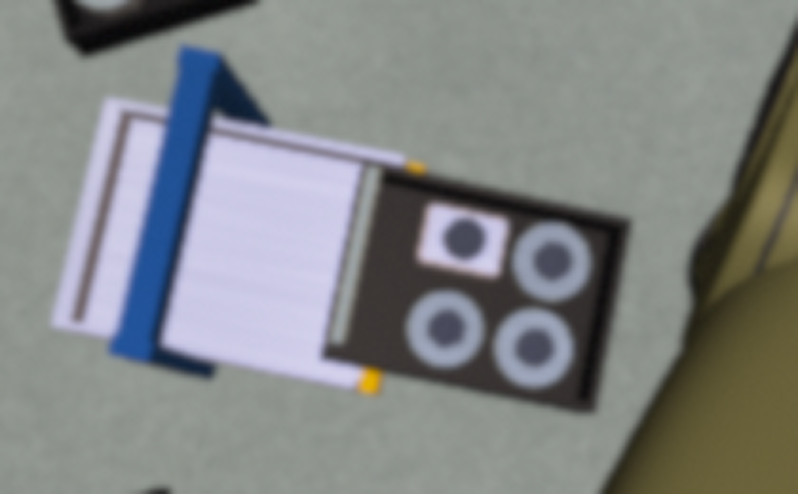

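The bin rests nose-up on the lip, square and centred, its rear rim at about bay x = -143. I'll lower behind it and start pushing.

```bash
python3 -m pendant '[{"xyz":[0.05,-0.035,0.3],"rotation":[0,0,0.02],"hand":0.2},{"xyz":[0,0,0.4],"rotation":[0,0,0],"hand":0.2},{"xyz":[0,0,0.4],"rotation":[0,0,0],"hand":0.2},{"xyz":[0,0,0.4],"rotation":[0,0,0],"hand":0.2},{"xyz":[0,0,0.32],"rotation":[0,0,0],"hand":0.2},{"xyz":[0,0,0],"rotation":[0,0,0],"hand":0.2},{"xyz":[0.1,0,0],"rotation":[0,0,0],"hand":0.2},{"xyz":[0.1,0,0],"rotation":[0,0,0],"hand":0.2}]'
python3 -m pendant '[{"xyz":[0.08,0,0],"rotation":[0,0,0],"hand":0.2},{"xyz":[0.07,0,0],"rotation":[0,0,0],"hand":0.2},{"xyz":[0.07,0,0],"rotation":[0,0,0],"hand":0.2},{"xyz":[0.07,0,0],"rotation":[0,0,0],"hand":0.2},{"xyz":[0.07,0,0],"rotation":[0,0,0],"hand":0.2},{"xyz":[0.07,0,0],"rotation":[0,0,0],"hand":0.2},{"xyz":[0.07,0,0],"rotation":[0,0,0],"hand":0.2},{"xyz":[0.07,0,0],"rotation":[0,0,0],"hand":0.2}]'
cat > look.py <<'E'
import sys
from h import *
s=r.get_state();print(round(s["time_s"],2),"tool",bay(s["eef_pos"]),s["eef_pos"].round(1) if hasattr(s["eef_pos"],"round") else s["eef_pos"],"F",np.round(s["contact_force"],1))
d=imaging.read_camera("scene");X=cloud(d);im=d["image"]
B=np.array([bay(p) for p in X.reshape(-1,3)]).reshape(400,640,2)
k=(im.max(-1)<75)&(B[...,0]>-190)&(B[...,0]<215)&(abs(B[...,1])<72)&(X[...,2]>5)&(X[...,2]<100)
g=(abs(B[...,1])<45)&(B[...,0]>-150)&(B[...,0]<205)
# grey bar: higher than the rim and bright
w=g&(im.min(-1)>100)&(X[...,2]>70)&(X[...,2]<155)&(im[...,0].astype(int)-im[...,2]<30)
print("bar bx,by,z",np.nanmedian(np.c_[B[w],X[w][:,2:]],0).round(1),w.sum())
cv2.imwrite(f"pics/{sys.argv[1]}.png",cv2.resize(im[110:260,235:445],None,fx=3.8,fy=3.8,interpolation=cv2.INTER_CUBIC))
E
python3 look.py s5
```

```text
time_s: 10.35
eef_pos: [469.4, -177.4, 94.6]
ee_rot: [0.001, 0.778, 0.629, 0.001]
contact_force: [0.2, -0.1, -0.1]
finger_gap: 50.9
gripper_force: 0.0
time_s: 11.15
eef_pos: [480.1, -122.8, 93.5]
ee_rot: [0.002, 0.778, 0.628, -0.001]
contact_force: [-1.4, -6.2, 0.4]
finger_gap: 51.2
gripper_force: 2.9
11.15 tool [-119.8   -1. ] [ 480.1 -122.8   93.5] F [-1.4 -6.2  0.4]
bar bx,by,z [ 52.4  -4.9 122.5] 114
```

```bash
python3 -m pendant '[{"xyz":[0.06,0,0],"rotation":[0,0,0],"hand":0.2},{"xyz":[0.06,0,0],"rotation":[0,0,0],"hand":0.2},{"xyz":[0.06,0,0],"rotation":[0,0,0],"hand":0.2},{"xyz":[0.06,0,0],"rotation":[0,0,0],"hand":0.2},{"xyz":[0.05,0,0],"rotation":[0,0,0],"hand":0.2},{"xyz":[0,0,0],"rotation":[0,0,0],"hand":0.2}]'; python3 look.py s6
```

```text
time_s: 11.8
eef_pos: [486.1, -94.7, 93.5]
ee_rot: [0.002, 0.778, 0.628, -0.001]
contact_force: [-1.3, -6.9, 3.3]
finger_gap: 51.2
gripper_force: 3.4
11.8 tool [-91.   -0.9] [486.1 -94.7  93.5] F [-1.3 -6.9  3.3]
bar bx,by,z [ 49.5 -11.4 132.1] 200
```

View pics/s6.png

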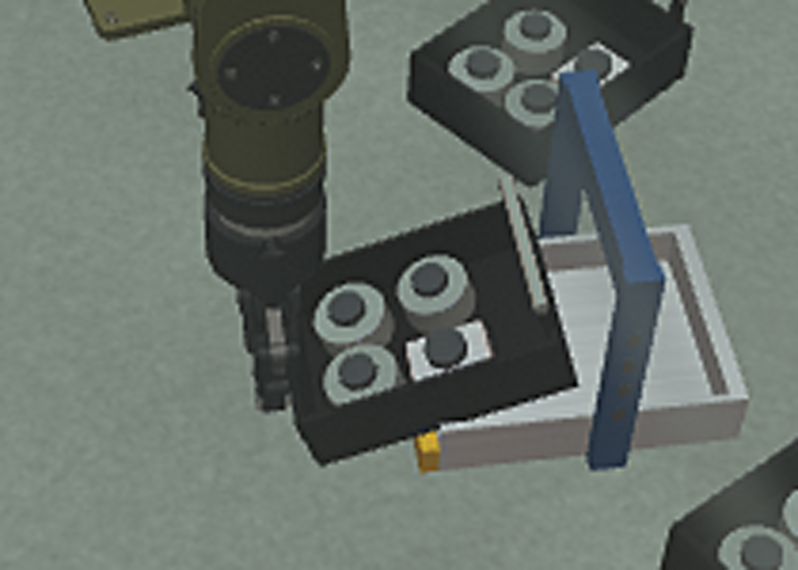

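Nose-up on the lip, bar (525,250) still short of the beam. I'll push a little more, then ease off.

```bash
python3 -m pendant '[{"xyz":[0.05,0,0],"rotation":[0,0,0],"hand":0.2},{"xyz":[0.04,0,0],"rotation":[0,0,0],"hand":0.2},{"xyz":[-0.06,0,0],"rotation":[0,0,0],"hand":0.2},{"xyz":[-0.12,0,0],"rotation":[0,0,0],"hand":0.2},{"xyz":[-0.2,0,0],"rotation":[0,0,0],"hand":0.2},{"xyz":[0,0,0],"rotation":[0,0,0],"hand":0.2},{"xyz":[0,0,0],"rotation":[0,0,0],"hand":0.2},{"xyz":[0,0,0],"rotation":[0,0,0],"hand":0.2}]'; python3 look.py s7
```

```text
time_s: 12.65
eef_pos: [479.8, -121.4, 92.8]
ee_rot: [-0.0, 0.778, 0.629, 0.0]
contact_force: [0.4, -1.0, 0.2]
finger_gap: 51.5
gripper_force: 0.0
12.65 tool [-118.5   -0.3] [ 479.8 -121.4   92.8] F [ 0.4 -1.   0.2]
bar bx,by,z [122.   -8.4  97.1] 121
```

View pics/s7.png

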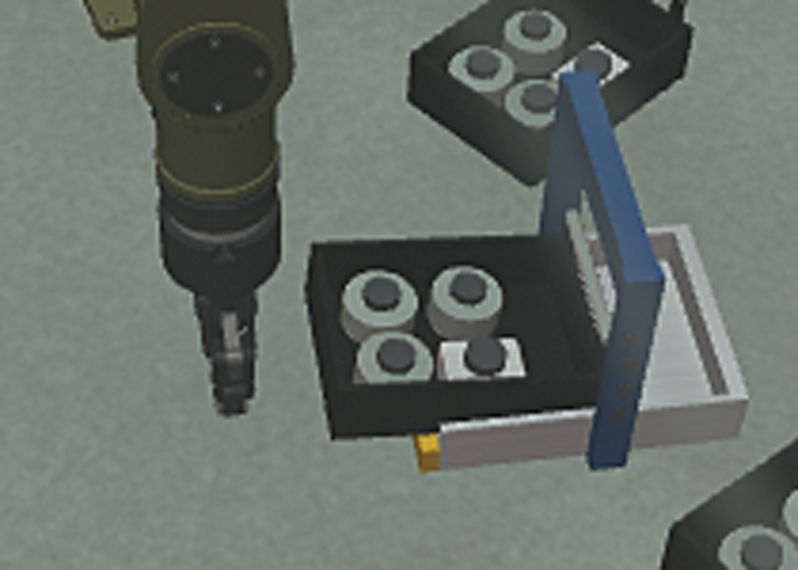

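It rocked down onto the deck under the beam, its rear edge just above the lip. I'll raise the fingers above lip height and push on.

```bash
python3 -m pendant '[{"xyz":[0,0,-0.22],"rotation":[0,0,0],"hand":0.2},{"xyz":[0.2,0,0],"rotation":[0,0,0],"hand":0.2},{"xyz":[0.2,0,0],"rotation":[0,0,0],"hand":0.2},{"xyz":[0.1,0,0],"rotation":[0,0,0],"hand":0.2},{"xyz":[0.07,0,0],"rotation":[0,0,0],"hand":0.2},{"xyz":[0.07,0,0],"rotation":[0,0,0],"hand":0.2},{"xyz":[0.07,0,0],"rotation":[0,0,0],"hand":0.2},{"xyz":[0.07,0,0],"rotation":[0,0,0],"hand":0.2}]'
python3 -m pendant '[{"xyz":[0.07,0,0],"rotation":[0,0,0],"hand":0.2},{"xyz":[0.07,0,0],"rotation":[0,0,0],"hand":0.2},{"xyz":[0.07,0,0],"rotation":[0,0,0],"hand":0.2},{"xyz":[0.07,0,0],"rotation":[0,0,0],"hand":0.2}]'; python3 look.py s8
```

```text
time_s: 13.5
eef_pos: [495.9, -45.4, 114.6]
ee_rot: [-0.0, 0.778, 0.628, -0.001]
contact_force: [-0.2, -2.7, -1.6]
finger_gap: 51.5
gripper_force: 1.2
time_s: 13.9
eef_pos: [502.1, -17.6, 114.9]
ee_rot: [-0.0, 0.778, 0.629, -0.0]
contact_force: [-1.0, -2.9, -1.5]
finger_gap: 51.4
gripper_force: 1.2
13.9 tool [-12.3  -0.2] [502.1 -17.6 114.9] F [-1.  -2.9 -1.5]
bar bx,by,z [174.7  -7.4  97.6] 105
```

```bash
python3 -m pendant '[{"xyz":[0.06,0,0],"rotation":[0,0,0],"hand":0.2},{"xyz":[0.06,0,0],"rotation":[0,0,0],"hand":0.2},{"xyz":[0.05,0,0],"rotation":[0,0,0],"hand":0.2},{"xyz":[0.04,0,0],"rotation":[0,0,0],"hand":0.2},{"xyz":[0.03,0,0],"rotation":[0,0,0],"hand":0.2},{"xyz":[0.02,0,0],"rotation":[0,0,0],"hand":0.2},{"xyz":[0,0,0],"rotation":[0,0,0],"hand":0.2}]'; python3 look.py s9
```

```text
time_s: 14.65
eef_pos: [507.6, 7.8, 114.9]
ee_rot: [-0.0, 0.778, 0.629, 0.0]
contact_force: [-0.2, -0.9, -1.8]
finger_gap: 51.2
gripper_force: 0.6
14.65 tool [13.6 -0.2] [507.6   7.8 114.9] F [-0.2 -0.9 -1.8]
bar bx,by,z [197.4  -5.6  97.4] 114
```

```bash
python3 -m pendant '[{"xyz":[0.02,0,0],"rotation":[0,0,0],"hand":0.2},{"xyz":[0.02,0,0],"rotation":[0,0,0],"hand":0.2}]'; python3 -m pendant '[{"xyz":[0.02,0,0],"rotation":[0,0,0],"hand":0.2},{"xyz":[0,0,0],"rotation":[0,0,0],"hand":0.2}]'; python3 look.py s10
```

```text
time_s: 14.9
eef_pos: [508.2, 10.5, 115.0]
ee_rot: [0.001, 0.778, 0.628, -0.001]
contact_force: [-2.1, -8.2, 1.8]
finger_gap: 51.0
gripper_force: 4.5
time_s: 15.1
eef_pos: [508.0, 10.9, 115.0]
ee_rot: [0.002, 0.778, 0.628, -0.003]
contact_force: [-3.6, -11.1, 2.9]
finger_gap: 51.4
gripper_force: 5.5
15.1 tool [16.7  0.1] [508.   10.9 115. ] F [ -3.6 -11.1   2.9]
bar bx,by,z [199.8  -4.5  97.3] 105
```

```bash
python3 -m pendant '[{"xyz":[0.03,0,0],"rotation":[0,0,0],"hand":0.2},{"xyz":[0.02,0,0],"rotation":[0,0,0],"hand":0.2},{"xyz":[0,0,0],"rotation":[0,0,0],"hand":0.2}]'; python3 -m pendant '[{"xyz":[-0.1,0,0],"rotation":[0,0,0],"hand":0.2},{"xyz":[-0.3,0,0],"rotation":[0,0,0],"hand":0.2},{"xyz":[-0.3,0,-0.1],"rotation":[0,0,0],"hand":0.2},{"xyz":[-0.3,0,-0.3],"rotation":[0,0,0],"hand":0.2},{"xyz":[-0.3,0,-0.3],"rotation":[0,0,0],"hand":0.2},{"xyz":[-0.2,0,-0.3],"rotation":[0,0,0],"hand":0.2},{"xyz":[0,0,0],"rotation":[0,0,0],"hand":0.2}]'; python3 look.py s11; python3 - <<'E'
from h import *
d=imaging.read_camera("top");X=cloud(d);im=d["image"]
B=np.array([bay(p) for p in X.reshape(-1,3)]).reshape(400,640,2)
k=(im.max(-1)<75)&(B[...,0]>-20)&(B[...,0]<215)&(abs(B[...,1])<70)&(X[...,2]>56)&(X[...,2]<74)
print(k.sum(),np.nanmedian(X[k][:,2]),cv2.minAreaRect(B[k].astype(np.float32)))
for lo,hi in((10,60),(60,110),(140,200)):
    m=k&(B[...,0]>lo)&(B[...,0]<hi);print(lo,m.sum(),np.nanmedian(X[m][:,2]))
a=cv2.imread("pics/s11.png");b=cv2.resize(im[130:260,190:400],None,fx=2.3,fy=2.3,interpolation=cv2.INTER_CUBIC)
cv2.imwrite("pics/m11.png",np.vstack([cv2.resize(a,(483,300)),b[:299]]))
E
```

```text
time_s: 15.45
eef_pos: [507.9, 11.7, 115.1]
ee_rot: [0.006, 0.779, 0.627, -0.007]
contact_force: [-5.2, -23.6, 6.4]
finger_gap: 51.6
gripper_force: 12.4
time_s: 16.15
eef_pos: [481.2, -130.8, 219.3]
ee_rot: [0.004, 0.779, 0.627, 0.003]
contact_force: [1.1, 0.0, -1.6]
finger_gap: 51.1
gripper_force: 0.0
16.15 tool [-127.4   -3.7] [ 481.2 -130.8  219.3] F [ 1.1  0.  -1.6]
bar bx,by,z [200.4  -1.1  97.3] 98
482 63.41956131123142 ((114.90070343017578, -0.30704498291015625), (177.0781707763672, 129.35972595214844), 0.23749388754367828)
10 193 63.7238489401606
60 95 63.088485386546445
140 63 63.56569709813867
```

View pics/m11.png

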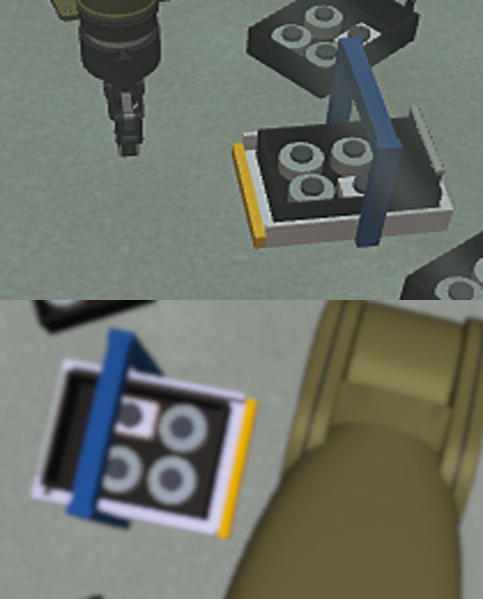

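The bin is flat: its rim is at 63.5 mm both front and back. It is centred, square and against the stop, with a deck gap showing behind the lip (top inset, x≈225). The robot is clear, so I'm handing in.

```bash
python3 -c "
from bench import r
print(r.hand_in())"
```

```text
the job is handed in; nothing more can be done
None
```

The bin lies flat on the bay's deck behind the lip, square and pushed up against the stop, by the last camera check; the robot is clear and the job was handed in at about 16 s, but no verdict came back.

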